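# Unclamp the bottle carrier on the shaker and hold it up level

### The arm

A 6-joint arm with a two-finger parallel gripper is mounted at the origin on the work surface; the furniture and walls round the work are solid. World frame = base frame: x ahead of the robot, y to its left, z up, the work surface at z = 0. Lengths are in mm, angles in rad, forces in N, time in s.
With the tool pointing down it reaches from about 275 to 750 mm from the base axis. Payload 10.2 kg.
Tool frame: the origin (TCP) lies on the front face of the gripper's body, between the roots of the fingers; the fingertips stand 73 mm ahead of it and the grasp point (between the pads) lies 54 mm ahead of it; z points along the fingers, y is the line along which they close (so a half turn about z gives the same grasp; the last joint's range is limited). The gripper opens to 85 mm and grips with 20 to 120 N. Pads are 22 mm wide; open, the fingers measure 114 mm over their backs; the gripper's body (76 mm by 85 mm) begins 54 mm behind the grasp point. The pads swing forward as they close: fully open they stand 13 mm farther back than shut.
Start: joints at [-1.44, 0.313, 1.498, -0, 1.331, -0.223], TCP at [181.882, -492.494, 303.894] pointing down, gripper open.
Joint ranges: [-2.94, 2.94], [-0.97, 2.17], [0.19, 2.56], [-1.23, 4.37], [0.02, 3.11], [-2.88, 2.88]. Speed limits (rad/s): [2.39, 2.39, 3.01, 3.14, 3.14, 3.14].

### API

Orientations are given as a unit quaternion [w, x, y, z].
In Python, from rig import * gives the robot as it stands.
- The arm moves only by the tool step_arm, never from a script. Its argument "plan" is a list of rows, each an object with "offset": the shift along the tool's x, y, z in cm, a list of three; "rot": the turn, a rotation vector about the tool's x, y, z in degrees, a list of three; "gripper": the finger opening in cm, from 0 to 8.54. In form: [{"offset": [x, y, z], "rot": [wx, wy, wz], "gripper": gripper}, ...]. A call has 1 to 12 rows; each row is the pose to reach, as a shift and turn from the pose commanded when the call began, along the tool's axes at that moment; what a row does not reach only later rows make up. A row lasts 1/10 s, in which the tool goes at most 50 mm and 8.59 degrees, less where a joint would pass 70% of its speed; a pose out of reach is approached as far as the arm can. A call with a gripper value outside its range is refused whole. The fingers move at their own pace and stop on an object; "squeeze" is the grip in N (left out, the last holds). Time passes only in rows, so rows that repeat a pose let the fingers close. It gives the time, the measured TCP pose, the force, the opening and the grip force at its end, in the units of the state.
- sense(): the state, without advancing time (a new reading comes with each control period).
- capture(name): name is "side" or "top"; returns a dict with "color" (420x560x3 uint8, red, green, blue), "depth" (420x560 float32, mm along the optical axis (not along the pixel's ray), 0 where there is no reading), "vertical_fov" (degrees; the focal length in pixels is half the picture's height over the tangent of half this angle, whatever the lens; pixels are square), "cx", "cy" (the principal point, pixels), "k1" (the pictures are not rectified: a ray, as slopes to the right and down, at radius r is drawn at 1 + k1 r^2 times it, then the intrinsics apply), "rvec" (rotation vector, rad) and "tvec" (3), from world to camera coordinates, as OpenCV has them. Camera axes: x right, y down, z forward; pixel columns grow to the right and rows downward; lengths in mm; the calibration is good to about 2 mm. A picture is of the moment at which its call begins.
- finish_job(): hands the job in; it is judged then, once.
The state is a dict: "time_s": time; "joints": joint angles; "dq": joint speeds; "tau": joint torques, N m; "eef_pos": TCP position; "ee_rot": TCP orientation; "force": force on the tool from outside, world axes, zero at the start; "wrist_torque": the same for the moment, N m; "grip_width": opening from 0.0 (shut) to 1.0 (fully open); "grip_force": force on a finger pad.
Only numpy, scipy, OpenCV 4.12 (cv2) and the standard library are available. Lean on these libraries where they do the work, as an engineer would, in place of code of your own. Each camera call takes 0.05 s, during which the arm holds its last target. There are 200 camera calls.

### The job

Swing the shaker's clamp lever from its outward-leaning position to upright, its idle mark, which frees the bottle carrier; only then take the carrier by its handle, lift it straight up until its foot is about 10 cm above the shaker's platform, and keep it there level and steady, for two seconds at least. Finish while still holding it in the air: do not put it down. Leave the lever upright, keep the carrier level on the way and its three bottles in their wells, and do not disturb the jar and the brown bottle standing beside the shaker.

Things in the scene. Friction and masses are not known exactly. Their poses are not given: they have to be found in the camera images.
- shaker: low white bench shaker, fixed, 150 (x) x 240 (y) x 40 mm to the top of its flat steel platform; origin on the bench. It covers x -75..75, y -100..140 mm in its own frame. The carrier stands on its +y part, the clamp lever on its other part. Its yaw varies.
- seat (a point): centre of the carrier's seat, on the platform's top face (40 mm above the bench), axes as the shaker's; low stops 8 mm high round it leave about 1.5 mm of play
- clamp_lever (a joint): clamp lever angle, rad: 0 = upright (idle, under the pin at the top of the index disc; carrier free); negative = leaning outward, away from the carrier, to the shaker's -y (at -0.65 to -0.95 its hook lies over the carrier's foot and blocks it); positive = towards the carrier. Range -1.0 to 0.6. Stays where left; friction 0.12 N m, about 2 N at the knob.
- lever_hinge (a point): point on the lever's hinge axis, in the plane in which the lever swings, 88 mm above the bench; the axis runs along the shaker's x; axes as the shaker's
- lever_knob (a point): middle of the lever's black knob (round, 22 mm across at its widest, 24 mm long along the lever), 68 mm from the hinge axis; its own z axis points along the lever, its x axis along the hinge axis
- carrier: bottle carrier, loose, about 0.26 kg empty and 0.53 kg loaded (both vary): aluminium foot 86 (x) x 114 (y) x 8 mm, four open wells 38 mm high in a 2 x 2 grid above it, two uprights and a bridge handle; origin at the centre of the foot's underside, z up; axes start out as the shaker's. 139 mm tall.
- carrier_handle (a point): middle of the carrier's grey handle bar, 132 mm above the foot's underside; the bar is 16 mm wide (x of the carrier), 14 mm high and runs 92 mm along the carrier's y; uprights at y = +-43 mm. The bottle tops are 40 mm or more below the bar's middle.
- reagent_w: white plastic bottle with white cap, 32 mm across, 70 mm tall, loose in one of the carrier's wells (which one varies); origin at the centre of its base
- reagent_k: white plastic bottle with black cap, 32 mm across, 74 mm tall, loose in one of the carrier's wells; origin at the centre of its base
- vial_o: small vial with ribbed neck, 28 mm across, 60 mm tall, loose in one of the carrier's wells; origin at the centre of its base
- jar_c: bystander: clear sample jar with white lid, 45 mm across, 50 mm tall, on the bench beside the shaker's +y end; origin at the centre of its base
- amber_b: bystander: square brown bottle 43 x 43 x 84 mm, on the bench beside the shaker's -y end; origin at the centre of its base
There are look-alikes about, which are no part of the job. What is shaped like the vial_o but blue is not meant.

How it is judged (in metres and radians):
On the way, in this order (a step that is already met when the one before it is completed fails the run):
1. the lever stands upright and the carrier is still in its seat (value of joint clamp_lever between -0.14 and 0.14 rad and z of carrier in the frame of seat below 0.01 m), for 0.2 s.
2. the carrier hangs level and steady about 10 cm above its seat for two seconds (z of carrier in the frame of seat between 0.06 and 0.14 m and horizontal distance between carrier and seat below 0.05 m and angle between carrier's own z axis and vertical below 0.087 rad and linear speed of carrier below 0.02 m/s and angular speed of carrier below 0.1 rad/s and contact force between carrier and the fingers above 1 N and contact force between carrier and shaker below 0.05 N), for 2 s.
At the end, for the whole second after the job is handed in: Fingers hold the carrier: foot 6-14 cm above the platform, within 5 cm of straight above the seat, tilt under 5 deg, at rest (2 cm/s, 0.1 rad/s), clear of shaker and lever; lever within 8 deg of upright; all three bottles standing in their wells (all of step 2 and value of joint clamp_lever between -0.14 and 0.14 rad and z of reagent_w in the frame of carrier between 0 and 0.029 m and horizontal distance between each of reagent_w, reagent_k, vial_o and carrier below 0.04 m and z of reagent_k in the frame of carrier between 0 and 0.029 m and z of vial_o in the frame of carrier between 0 and 0.029 m); the arm keeps its last pose, push and grip.
It fails at once if the carrier is raised while the lever is not upright (z of carrier in the frame of seat above 0.02 m and (value of joint clamp_lever below -0.2 rad or value of joint clamp_lever above 0.2 rad)).
It fails at once if the carrier is tipped by more than 15 degrees (angle between carrier's own z axis and vertical above 0.26 rad).
It fails at once if a bottle comes out of its well (z of any of reagent_w, reagent_k, vial_o in the frame of carrier above 0.035 m or horizontal distance between any of reagent_w, reagent_k, vial_o and carrier above 0.045 m).
It fails at once if a bystander is pushed more than 2 cm (distance of any of jar_c, amber_b from where it was at the start of the episode above 0.02 m).
It also fails if it takes over 51 s, if anything falls off the work surface, if the arm or the gripper's body presses on something with over 40 N, if the wrist force passes 120 N, or if a joint passes its speed limit or range.

## Working session

There is one attempt and no reset: what is moved stays moved. The work goes in short steps, Python scripts to look and compute and a tool call to move; the robot and the scene stay as the last step left them, time stands still between calls to the robot, and variables do not carry over. Pictures are saved under pics/ and viewed, at most 10 in all, crops included, and the job is handed in when it is done.

Besides the shell and the picture viewer there is one more tool, called after "Request:" as name([rows], argument=value, ...), one row to a line, values as JSON. step_arm: Moves the arm, as the interface text tells. Its arguments: {"type":"object","properties":{"plan":{"type":"array"},"squeeze":{"type":"number"}},"required":["plan"]}

```bash
mkdir -p pics; cat > h.py <<'E'
from rig import *
import numpy as np, cv2, pickle
from scipy.spatial.transform import Rotation as R
def grab(n,tag):
    c=capture(n); cv2.imwrite(f'pics/{tag}.png',cv2.cvtColor(c['color'],cv2.COLOR_RGB2BGR)); pickle.dump(c,open(f'pics/{tag}.pkl','wb')); return c
def load(tag): return pickle.load(open(f'pics/{tag}.pkl','rb'))
def rays(c,uv):
    uv=np.asarray(uv,float).reshape(-1,2); f=c['color'].shape[0]/2/np.tan(np.radians(c['vertical_fov'])/2)
    d=(uv-[c['cx'],c['cy']])/f; s=d.copy()
    for _ in range(20): s=d/(1+c['k1']*(s**2).sum(1,keepdims=True))
    M=R.from_rotvec(np.ravel(c['rvec'])).as_matrix(); t=np.ravel(c['tvec'])
    return -M.T@t, np.c_[s,np.ones(len(s))]@M
def onplane(c,uv,z):
    o,d=rays(c,uv); return o+d*((z-o[2])/d[:,2])[:,None]
def cloud(c):
    H,W=c['depth'].shape; u,v=np.meshgrid(np.arange(W),np.arange(H))
    o,d=rays(c,np.c_[u.ravel(),v.ravel()]); P=o+d*c['depth'].reshape(-1,1); return P.reshape(H,W,3)
E
python3 - <<'E'
from h import *
for n in('side','top'):
    c=grab(n,n+'0'); print(n,c['vertical_fov'],c['k1'],rays(c,[[280,210]]),(c['depth']>0).mean())
print(sense())
a=cv2.imread('pics/side0.png');b=cv2.imread('pics/top0.png')
E
```

```text
side 44.67750537657331 -0.025707658623237952 (array([341.13018405, 908.81804465, 658.78674385]), array([[ 0.14597866, -0.85447122, -0.49860414]])) 0.9958630952380952
top 42.227121375646696 0.047076470377466324 (array([ 301.94527366,   10.86902876, 1142.1238377 ]), array([[ 0.18062343, -0.00112164, -0.98356347]])) 0.9960331632653061
{'time_s': 0.1, 'joints': array([-1.44037153e+00,  3.13368171e-01,  1.49835738e+00, -3.49692685e-05,
        1.33099222e+00, -2.23387553e-01]), 'dq': array([ 0.00049918,  0.00066518, -0.00284686, -0.00032906,  0.00024239,
       -0.00105221]), 'tau': array([ 2.12225968e-03, -4.12898934e+01, -2.60142231e+01, -3.06762486e-04,
        2.98035593e-03,  1.41237720e-05]), 'eef_pos': array([ 181.86905651, -492.33349719,  303.40690217]), 'ee_rot': array([-5.62736681e-04,  9.84391981e-01,  1.75988950e-01,  9.17530534e-06]), 'force': array([ 0.28739368, -0.34049192,  0.00760454]), 'wrist_torque': array([ 0.00822163, -0.0067367 ,  0.06114095]), 'grip_force': 0.0, 'grip_width': 0.9998530449082481}
```

View pics/side0.png

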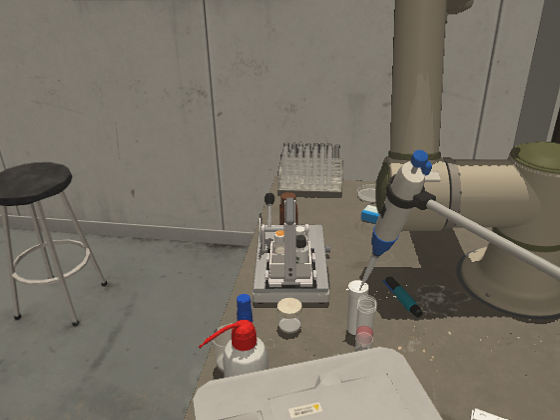

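View pics/top0.png

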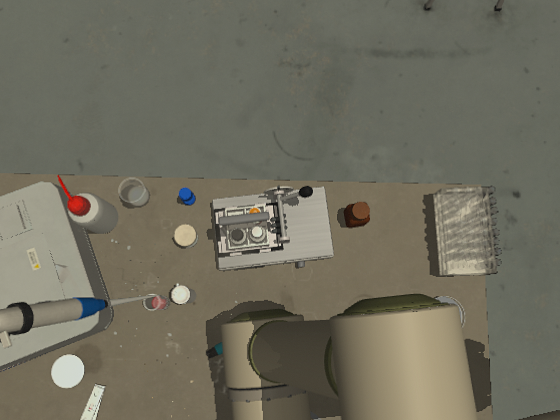

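The side view shows the shaker at about (290,260), the carrier handle seen end-on near (290,215), and the lever knob at (269,199). In the top view the shaker is at (272,228), the knob at (306,191), the brown bottle at (358,213) and the jar at (185,236). The arm stands at the lower right. I'll enlarge the shaker and use the depth image.

```bash
python3 - <<'E'
from h import *
a=cv2.imread('pics/side0.png')[180:310,240:345];b=cv2.imread('pics/top0.png')[175:280,205:340]
a=cv2.resize(a,None,fx=3.6,fy=3.6,interpolation=2);b=cv2.resize(b,None,fx=3,fy=3,interpolation=2)
o=np.zeros((470,800,3),np.uint8);o[:a.shape[0],:a.shape[1]]=a;o[:b.shape[0],385:385+b.shape[1]]=b[:, :415]
cv2.imwrite('pics/crop0.png',o)
c=load('top0');P=cloud(c);img=c['color'].astype(int)
roi=np.zeros(P.shape[:2],bool);roi[175:280,205:340]=1
pl=roi&(abs(P[...,2]-40)<4); print('platform n',pl.sum())
q=P[pl][:,:2].astype(np.float32); print(cv2.minAreaRect(q))
for lo,hi in((80,100),(110,125),(125,140),(140,155),(155,170),(170,190)):
    m=roi&(P[...,2]>lo)&(P[...,2]<hi); v,u=np.nonzero(m)
    if m.sum(): print(lo,m.sum(),P[m].mean(0).round(1),cv2.minAreaRect(P[m][:,:2].astype(np.float32)),u.mean(),v.mean())
k=roi&(img.max(2)<45)&(P[...,2]>100);v,u=np.nonzero(k);print('knob',k.sum(),u.mean(),v.mean(),P[k].mean(0),P[k].min(0),P[k].max(0))
s=load('side0');Ps=cloud(s);im=s['color'].astype(int)
r=np.zeros(Ps.shape[:2],bool);r[185:210,258:279]=1;k=r&(im.max(2)<60)
v,u=np.nonzero(k);print('knob side',k.sum(),u.mean(),v.mean(),np.median(Ps[k],0),Ps[k].min(0),Ps[k].max(0))
E
```

```text
platform n 4334
((469.3188781738281, 25.191665649414062), (144.2351531982422, 233.79827880859375), 7.926701068878174)
80 531 [477.8  24.4  91.9] ((478.9999694824219, 49.907203674316406), (104.81282806396484, 144.841552734375), 7.848320960998535) 272.24105461393594 218.4764595103578
110 308 [468.   52.6 118.3] ((481.2413024902344, 43.83892059326172), (58.30905532836914, 152.90476989746094), 44.12692642211914) 257.12012987012986 220.97402597402598
125 102 [492.1  13.6 132.7] ((487.3543395996094, 34.30511474609375), (52.81980895996094, 183.930419921875), 36.73801803588867) 277.88235294117646 207.54901960784315
140 86 [515.1 -25.7 143.9] ((477.5665588378906, 29.35942840576172), (33.428993225097656, 185.0910186767578), 28.32006072998047) 299.1279069767442 194.86046511627907
155 23 [458.1  67.1 166.8] ((462.25244140625, 75.37858581542969), (21.12982749938965, 91.13310241699219), 8.075428009033203) 248.08695652173913 221.7391304347826
170 477 [462.1  75.6 177.2] ((463.033447265625, 75.17475891113281), (20.985877990722656, 91.69048309326172), 8.342586517333984) 243.1572327044025 218.51362683438154
knob 119 304.5042016806723 191.23529411764707 [519.37693559 -35.34384349 157.24233115] [301.94527366 -50.03937802 115.60051159] [ 533.63607354   14.50932758 1142.1238377 ]
knob side 90 269.1666666666667 198.16666666666666 [524.37562021 -29.70158535 139.0327172 ] [ 516.51406737 -298.82322474    0.87405321] [552.0428728  -20.84468664 148.11375922]
```

View pics/crop0.png

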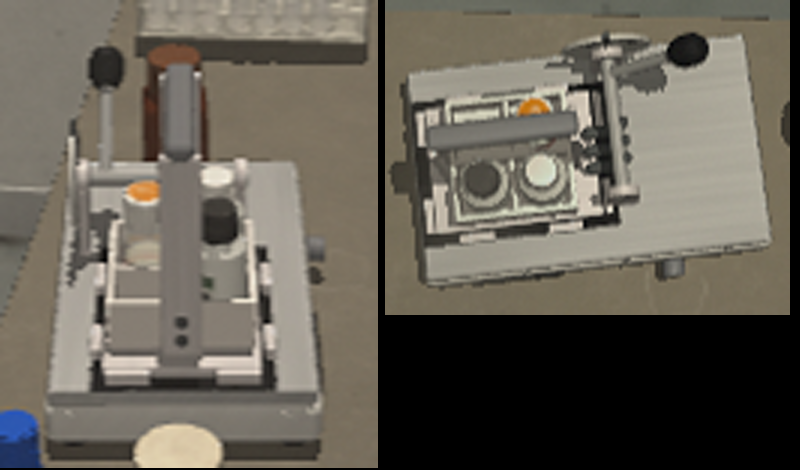

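```bash
cat >> h.py <<'E'
def twoview(c1,p1,c2,p2):
    (o1,d1),(o2,d2)=rays(c1,p1),rays(c2,p2); d1,d2=d1[0],d2[0]
    A=np.c_[d1,-d2]; x=np.linalg.lstsq(A,o2-o1,rcond=None)[0]
    a,b=o1+d1*x[0],o2+d2*x[1]; return (a+b)/2,np.linalg.norm(a-b)
YAW=np.radians(8.1); ORG=np.array([472.1,5.4]); Rz=np.array([[np.cos(YAW),-np.sin(YAW)],[np.sin(YAW),np.cos(YAW)]])
def loc(p): p=np.atleast_2d(p); return np.c_[(p[:,:2]-ORG)@Rz,p[:,2:]]
def knobpix(c,box):
    u0,u1,v0,v1=box; m=(c['color'][v0:v1,u0:u1].max(2)<55).astype(np.uint8)
    n,l,s,ce=cv2.connectedComponentsWithStats(m); i=1+s[1:,4].argmax(); return ce[i]+[u0,v0],s[i]
E
python3 - <<'E'
from h import *
t,s=load('top0'),load('side0')
a,sa=knobpix(t,(296,318,182,202)); b,sb=knobpix(s,(258,280,188,212)); print(a,sa,b,sb)
X,e=twoview(t,a,s,b);print(X,e,loc(X))
P=cloud(t);L=loc(P.reshape(-1,3)).reshape(P.shape)
def rep(m,n): q=L[m]; print(n,m.sum(),q.min(0).round(),q.max(0).round(),np.median(q,0).round(1)) if m.any() else print(n,0)
for x0 in range(30,90,5):
  rep((L[...,0]>x0)&(L[...,0]<x0+5)&(L[...,1]>-60)&(L[...,1]<60)&(L[...,2]>50)&(L[...,2]<200),x0)
P=cloud(s);L=loc(P.reshape(-1,3)).reshape(P.shape);print('side')
for x0 in range(30,90,5):
  rep((L[...,0]>x0)&(L[...,0]<x0+5)&(L[...,1]>-60)&(L[...,1]<60)&(L[...,2]>50)&(L[...,2]<200),x0)
img=t['color'].astype(int);m=(img[...,0]>img[...,2]+35);P=cloud(t);L=loc(P.reshape(-1,3)).reshape(P.shape)
mm=m&(L[...,2]>15)&(L[...,1]<-80)&(L[...,1]>-220)&(abs(L[...,0])<120);rep(mm,'amber')
E
```

```text
[305.49565217 191.2       ] [  3   4  14  11 115] [269.08433735 198.3253012 ] [ 7  5  9 11 83]
[525.31804046 -37.79702494 133.56286145] 1.513005944956032 [[ 46.60060504 -50.2645641  133.56286145]]
30 31 [ 30. -57.  51.] [ 35.  57. 141.] [32.6  3.9 92.1]
35 88 [ 35. -60.  50.] [ 40.  60. 145.] [37.9 -0.5 91.1]
40 96 [ 40. -60.  52.] [ 45.  57. 148.] [ 42.4 -26.6 115.8]
45 77 [ 45. -59.  50.] [ 50.  39. 148.] [ 47.2 -30.6 119.2]
50 38 [ 50. -59.  50.] [ 55.   9. 145.] [53.2 -7.9 95.5]
55 46 [ 55. -50.  56.] [ 60.  11. 136.] [56.1  0.7 94.5]
60 151 [ 60. -30.  63.] [ 65.  28. 129.] [61.8  0.2 99.6]
65 1 [65. 26. 97.] [65. 26. 97.] [65.4 25.7 96.5]
70 0
75 0
80 0
85 0
side
30 42 [30.  2. 83.] [ 35.  60. 113.] [32.7 55.7 97. ]
35 41 [ 35. -48.  52.] [ 39.  60. 143.] [38.1 32.6 83.2]
40 85 [ 40. -56.  51.] [ 45.  60. 147.] [42.8 -1.8 94.7]
45 91 [ 45. -50.  84.] [ 50.   6. 148.] [ 47.2 -24.7 116. ]
50 56 [ 51. -55.  85.] [ 54.   7. 146.] [ 51.4 -31.2 120.1]
55 54 [ 55. -51.  52.] [ 60.  15. 146.] [58.2  3.8 90. ]
60 79 [ 60. -21.  52.] [ 65.  30. 130.] [63.7 11.2 91.5]
65 35 [ 65. -24.  59.] [ 67.  32. 129.] [ 66.4  21.2 101. ]
70 0
75 0
80 0
85 0
amber 330 [ -16. -179.   48.] [  27. -136.   88.] [   1.8 -157.1   82.5]
```

```bash
cat >> h.py <<'E'
def go(lx,ly,z,p=None,yaw=None):
    "offset cm and rot deg in current tool axes to local x,y, TCP height z, pointing down with tool y along shaker +x"
    s=sense(); Rc=R.from_quat(np.roll(s['ee_rot'],-1)); x,y=Rz@[lx,ly]+ORG
    a=(YAW if yaw is None else yaw); ty=np.array([np.cos(a),np.sin(a),0]); tz=np.array([0,0,-1.]); Rt=R.from_matrix(np.c_[np.cross(ty,tz),ty,tz])
    print('t',round(s['time_s'],2),'target',x.round(1),y.round(1),z,'off',(Rc.inv().apply(np.array([x,y,z])-s['eef_pos'])/10).round(2),'rot',(Rc.inv()*Rt).as_rotvec(True).round(2),'F',s['force'].round(1),'now',loc(s['eef_pos']).round(1),'grip',s['grip_width'],s['grip_force'])
E
python3 -c "
from h import *
go(42,-88,300); print(loc([[463,75.3,172]]))"
```

```text
t 0.1 target 526.1 -75.8 300 off [ 46.72 -27.15   0.38] rot [-4.000e-02 -5.000e-02 -7.783e+01] F [ 0.3 -0.3  0. ] now [[-357.5 -451.9  303.4]] grip 0.9998530449082481 0.0
[[  0.83978083  70.48485489 172.        ]]
```

Request:
step_arm([
  {"offset": [3.9,-2.26,0],"rot": [0,0,-6.5],"gripper": 0},
  {"offset": [7.8,-4.5,0],"rot": [0,0,-13],"gripper": 0},
  {"offset": [11.7,-6.8,0],"rot": [0,0,-19.5],"gripper": 0},
  {"offset": [15.6,-9.05,0],"rot": [0,0,-26],"gripper": 0},
  {"offset": [19.5,-11.3,0],"rot": [0,0,-32.5],"gripper": 0},
  {"offset": [23.4,-13.6,0],"rot": [0,0,-39],"gripper": 0},
  {"offset": [27.3,-15.8,0],"rot": [0,0,-45.5],"gripper": 0},
  {"offset": [31.1,-18.1,0],"rot": [0,0,-52],"gripper": 0},
  {"offset": [35,-20.4,0],"rot": [0,0,-58.5],"gripper": 0},
  {"offset": [38.9,-22.6,0],"rot": [0,0,-65],"gripper": 0},
  {"offset": [42.8,-24.9,0],"rot": [0,0,-71.5],"gripper": 0},
  {"offset": [46.7,-27.15,0.4],"rot": [0,0,-77.8],"gripper": 0},
])

```text
time_s: 1.3
eef_pos: [526.9, -74.3, 300.1]
ee_rot: [0.0, 0.654, 0.757, 0.0]
force: [0.6, -0.4, -0.4]
grip_width: 0.001
grip_force: 0.0
```

```bash
python3 -c "
from h import *
go(42,-88,205)"
```

```text
t 1.3 target 526.1 -75.8 205 off [-0.14 -0.11  9.51] rot [0.03 0.02 0.25] F [ 0.6 -0.4 -0.4] now [[ 43.  -86.6 300.1]] grip 0.0006158612283946089 0.0
```

Request:
step_arm([
  {"offset": [0,0,2],"rot": [0,0,0],"gripper": 0},
  {"offset": [0,0,4],"rot": [0,0,0],"gripper": 0},
  {"offset": [0,0,6],"rot": [0,0,0],"gripper": 0},
  {"offset": [0,0,8],"rot": [0,0,0],"gripper": 0},
  {"offset": [0,0,9.5],"rot": [0,0,0],"gripper": 0},
  {"offset": [0,0,9.5],"rot": [0,0,0],"gripper": 0},
])

```text
time_s: 1.9
eef_pos: [525.1, -75.7, 202.9]
ee_rot: [-0.002, 0.656, 0.755, -0.001]
force: [-0.2, -0.4, -0.2]
grip_width: -0.001
grip_force: 0.0
```

```bash
python3 - <<'E'
from h import *
go(42,-22,205)
c=grab('side','side1')
cv2.imwrite('pics/crop1.png',cv2.resize(c['color'][130:310,220:360,::-1],None,fx=3,fy=3,interpolation=2))
E
```

```text
t 1.9 target 516.8 -10.5 205 off [ 6.58  0.09 -0.2 ] rot [-0.22 -0.12 -0.03] F [-0.2 -0.4 -0.2] now [[ 41.  -87.8 202.9]] grip -0.001120156671881173 0.0
```

View pics/crop1.png

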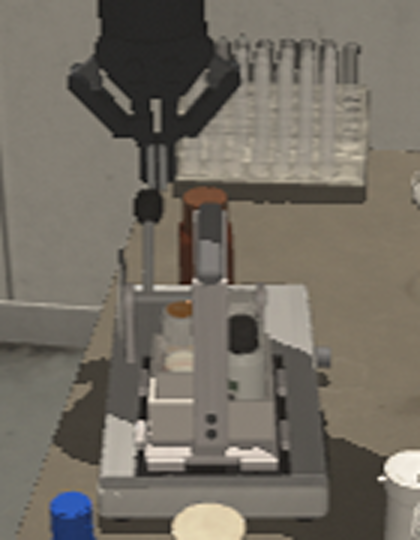

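The closed fingers (crop (152,165)) stand right behind the knob (148,205), clear of the handle and disc. I'll push along tool +x, stopping short of upright to measure.

Request:
step_arm([
  {"offset": [1,0,0],"rot": [0,0,0],"gripper": 0},
  {"offset": [2,0,0],"rot": [0,0,0],"gripper": 0},
  {"offset": [2.7,0,0],"rot": [0,0,0],"gripper": 0},
  {"offset": [3.4,0,0],"rot": [0,0,0],"gripper": 0},
  {"offset": [4.1,0,0],"rot": [0,0,0],"gripper": 0},
  {"offset": [4.8,0,0],"rot": [0,0,0],"gripper": 0},
  {"offset": [5.4,0,0],"rot": [0,0,0],"gripper": 0},
  {"offset": [5.9,0,0],"rot": [0,0,0],"gripper": 0},
  {"offset": [5.9,0,0],"rot": [0,0,0],"gripper": 0},
])

```text
time_s: 2.85
eef_pos: [517.4, -16.5, 204.9]
ee_rot: [-0.0, 0.655, 0.756, 0.0]
force: [-0.3, 0.4, 0.1]
grip_width: -0.004
grip_force: 0.1
```

```bash
python3 - <<'E'
from h import *
go(42,-22,205)
t=grab('top','top2');s=grab('side','side2')
a=cv2.resize(s['color'][130:310,220:360,::-1],None,fx=2.8,fy=2.8,interpolation=2);b=cv2.resize(t['color'][165:280,205:340,::-1],None,fx=2.8,fy=2.8,interpolation=2)
o=np.zeros((510,790,3),np.uint8);o[:a.shape[0],:a.shape[1]]=a;o[:b.shape[0],400:400+b.shape[1]]=b;cv2.imwrite('pics/crop2.png',o)
P=cloud(s);L=loc(P.reshape(-1,3)).reshape(P.shape)
m=(abs(L[...,0]-46)<14)&(abs(L[...,1])<40)&(L[...,2]>95)&(L[...,2]<175)
for z in range(95,175,6):
    k=m&(abs(L[...,2]-z)<3); print(z,k.sum(),np.median(L[k],0).round(1) if k.any() else '', L[k][:,1].max().round(1) if k.any() else '')
E
```

```text
t 2.85 target 516.8 -10.5 205 off [ 0.6   0.03 -0.01] rot [-0.02 -0.02  0.05] F [-0.3  0.4  0.1] now [[ 41.7 -28.  204.9]] grip -0.004463076505741955 0.0780067450250499
95 10 [49.8  4.3 96.3] 8.8
101 10 [ 47.7   3.  100.6] 5.3
107 12 [ 47.5   1.9 106. ] 3.9
113 11 [ 46.3   1.7 112.9] 3.6
119 8 [ 48.1   0.9 118.7] 3.6
125 7 [ 48.1   0.8 124.5] 2.4
131 11 [ 47.8   0.8 131.4] 4.1
137 17 [ 47.6  -2.1 137. ] 1.4
143 14 [ 45.5  -1.  143.1] -0.1
149 25 [ 43.    1.  148.4] 5.9
155 32 [ 45.    1.9 154.7] 7.8
161 47 [ 44.7   0.4 161.7] 7.7
167 69 [ 46.7 -11.  167.4] 6.4
173 20 [ 46.4 -18.5 172.2] -1.5
```

View pics/crop2.png

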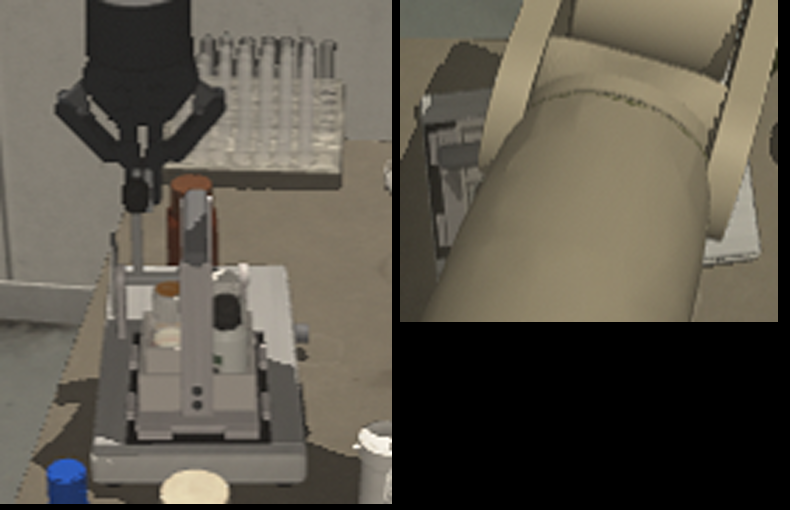

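The knob (crop (136,190)) has moved up and the rod is nearly vertical. The slope of the rod and the knob's front face put it about 0.05–0.1 rad short of upright, so I'll push 4.5 mm more.

Request:
step_arm([
  {"offset": [0.25,0,0],"rot": [0,0,0],"gripper": 0},
  {"offset": [0.45,0,0],"rot": [0,0,0],"gripper": 0},
  {"offset": [0.45,0,0],"rot": [0,0,0],"gripper": 0},
  {"offset": [-0.5,0,0],"rot": [0,0,0],"gripper": 0},
  {"offset": [-2,0,0],"rot": [0,0,0],"gripper": 0},
  {"offset": [-4,0,0],"rot": [0,0,0],"gripper": 0},
  {"offset": [-4,0,-3],"rot": [0,0,0],"gripper": 0},
  {"offset": [-4,0,-7],"rot": [0,0,0],"gripper": 0},
  {"offset": [-4,0,-11],"rot": [0,0,0],"gripper": 0},
  {"offset": [-4,0,-11],"rot": [0,0,0],"gripper": 0},
])

```text
time_s: 3.95
eef_pos: [524.4, -58.7, 320.0]
ee_rot: [0.004, 0.656, 0.755, 0.002]
force: [-0.1, 0.8, -0.2]
grip_width: 0.001
grip_force: 0.0
```

```bash
python3 - <<'E'
from h import *
t=grab('top','top3');s=grab('side','side3')
P=cloud(s);L=loc(P.reshape(-1,3)).reshape(P.shape)
m=(abs(L[...,0]-46)<14)&(abs(L[...,1])<40)&(L[...,2]>95)&(L[...,2]<180)
for z in range(98,178,6):
    k=m&(abs(L[...,2]-z)<3); print(z,k.sum(),np.median(L[k],0).round(1) if k.any() else '', L[k][:,1].max().round(1) if k.any() else '')
b,sb=knobpix(s,(258,280,180,210));print(b,sb)
o,d=rays(s,b); 
# intersect the ray with the swing plane x'=46.6
q=loc(np.array([o,o+d[0]]));k=(46.6-q[0,0])/(q[1,0]-q[0,0]);kk=np.argmin(0)
for y in(-5,0,5):
    f=(y-q[0,1])/(q[1,1]-q[0,1]);print(y,q[0]+f*(q[1]-q[0]))
go(0.8,70.5,320)
E
```

```text
98 17 [50.8  4.7 97.6] 12.5
104 10 [ 47.6   3.  103.8] 8.5
110 11 [ 46.4   3.1 110.4] 5.3
116 9 [ 48.2   3.  115.5] 5.0
122 7 [ 47.9   3.5 122.7] 6.2
128 10 [ 49.    2.9 128.7] 5.4
134 11 [ 47.7   1.4 134.3] 5.1
140 9 [ 49.5   2.4 140.9] 4.1
146 11 [ 49.2   4.6 147.1] 6.9
152 19 [ 46.9   6.8 152.4] 8.8
158 29 [ 46.7   6.5 157.6] 13.0
164 36 [ 47.7   3.8 163.7] 10.0
170 20 [ 48.5  -0.5 168. ] 6.3
176 0  
[267.94897959 199.95918367] [ 6 14  9 13 98]
-5 [ 47.4438896   -5.         154.63405338]
0 [ 47.17252772   0.         157.38040476]
5 [ 46.90116585   5.         160.12675614]
t 4.05 target 463.0 75.3 320 off [14.06 -4.11 -0.5 ] rot [ 0.05  0.02 -0.07] F [ 0.2  0.2 -1.2] now [[ 41.7 -70.1 315.1]] grip -0.0030520411127391276 0.0
```

The lever now stands upright (rod slope about -0.03 rad) and the gripper is clear. Next I move over the handle with the fingers open 6 cm.

Request:
step_arm([
  {"offset": [3.5,-1,0],"rot": [0,0,0],"gripper": 6},
  {"offset": [7,-2,0],"rot": [0,0,0],"gripper": 6},
  {"offset": [10.5,-3,0],"rot": [0,0,0],"gripper": 6},
  {"offset": [14,-4.1,0],"rot": [0,0,0],"gripper": 6},
  {"offset": [14,-4.1,0],"rot": [0,0,0],"gripper": 6},
  {"offset": [14,-4.1,0],"rot": [0,0,0],"gripper": 6},
  {"offset": [14,-4.1,0],"rot": [0,0,0],"gripper": 6},
])

```text
time_s: 4.75
eef_pos: [463.3, 74.8, 314.1]
ee_rot: [-0.0, 0.656, 0.755, -0.0]
force: [0.2, -0.6, 0.1]
grip_width: 0.701
grip_force: 0.0
```

```bash
python3 -c "
from h import *
go(0.8,70.5,226)"
```

```text
t 4.75 target 463.0 75.3 226 off [ 0.06 -0.02  8.81] rot [-0.07 -0.01 -0.08] F [ 0.2 -0.6  0.1] now [[  1.1  69.9 314.1]] grip 0.7007822317309018 0.0
```

Request:
step_arm([
  {"offset": [0,0,2.5],"rot": [0,0,0],"gripper": 6},
  {"offset": [0,0,5],"rot": [0,0,0],"gripper": 6},
  {"offset": [0,0,7],"rot": [0,0,0],"gripper": 6},
  {"offset": [0,0,8.8],"rot": [0,0,0],"gripper": 6},
  {"offset": [0,0,8.8],"rot": [0,0,0],"gripper": 6},
])

```text
time_s: 5.25
eef_pos: [462.5, 74.7, 224.6]
ee_rot: [-0.002, 0.656, 0.755, -0.001]
force: [0.0, 0.6, 0.7]
grip_width: 0.706
grip_force: 0.0
```

```bash
python3 - <<'E'
from h import *
go(0.8,70.5,226)
s=grab('side','side4')
cv2.imwrite('pics/crop4.png',cv2.resize(s['color'][130:310,220:370,::-1],None,fx=3.3,fy=3.3,interpolation=2))
E
```

```text
t 5.25 target 463.0 75.3 226 off [ 0.05  0.05 -0.14] rot [-0.28 -0.06 -0.12] F [0.  0.6 0.7] now [[  0.3  70.  224.6]] grip 0.7058363925639272 0.0
```

View pics/crop4.png

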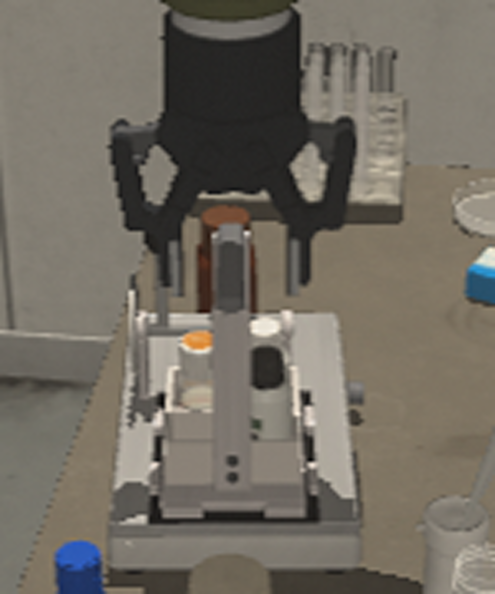

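The pads (crop (174,265) and (295,262)) straddle the bar (231,235) centrally, and the lever rod behind (160,290) is still vertical. I'll close with 60 N.

Request:
step_arm([
  {"offset": [0,0,0],"rot": [0,0,0],"gripper": 1},
  {"offset": [0,0,0],"rot": [0,0,0],"gripper": 1},
  {"offset": [0,0,0],"rot": [0,0,0],"gripper": 1},
  {"offset": [0,0,0],"rot": [0,0,0],"gripper": 1},
  {"offset": [0,0,0],"rot": [0,0,0],"gripper": 1},
  {"offset": [0,0,0],"rot": [0,0,0],"gripper": 1},
  {"offset": [0,0,0],"rot": [0,0,0],"gripper": 1},
  {"offset": [0,0,0],"rot": [0,0,0],"gripper": 1},
], squeeze=60)

```text
time_s: 6.1
eef_pos: [463.6, 75.6, 227.7]
ee_rot: [0.001, 0.656, 0.755, 0.001]
force: [2.5, -0.3, 5.7]
grip_width: 0.171
grip_force: 59.6
```

Request:
step_arm([
  {"offset": [0,0,-0.1],"rot": [0,0,0],"gripper": 1},
  {"offset": [0,0,-0.3],"rot": [0,0,0],"gripper": 1},
  {"offset": [0,0,-0.6],"rot": [0,0,0],"gripper": 1},
  {"offset": [0,0,-1.0],"rot": [0,0,0],"gripper": 1},
  {"offset": [0,0,-1.4],"rot": [0,0,0],"gripper": 1},
  {"offset": [0,0,-1.7],"rot": [0,0,0],"gripper": 1},
  {"offset": [0,0,-1.9],"rot": [0,0,0],"gripper": 1},
  {"offset": [0,0,-2.0],"rot": [0,0,0],"gripper": 1},
  {"offset": [0,0,-2.0],"rot": [0,0,0],"gripper": 1},
])

```text
time_s: 7.0
eef_pos: [463.0, 75.7, 247.0]
ee_rot: [0.0, 0.656, 0.755, 0.0]
force: [1.0, -0.7, -5.5]
grip_width: 0.178
grip_force: 58.6
```

```bash
python3 - <<'E'
from h import *
go(0.8,70.5,326); print(sense()['wrist_torque'])
s=grab('side','side5')
cv2.imwrite('pics/crop5.png',cv2.resize(s['color'][130:310,220:370,::-1],None,fx=3.3,fy=3.3,interpolation=2))
E
```

```text
t 7.0 target 463.0 75.3 326 off [-0.03 -0.   -7.9 ] rot [ 0.   -0.   -0.03] F [ 1.  -0.7 -5.5] now [[  0.9  70.8 247. ]] grip 0.17840927721237856 58.61184239387512
[ 0.02828642  0.03176115 -0.00678477]
```

View pics/crop5.png

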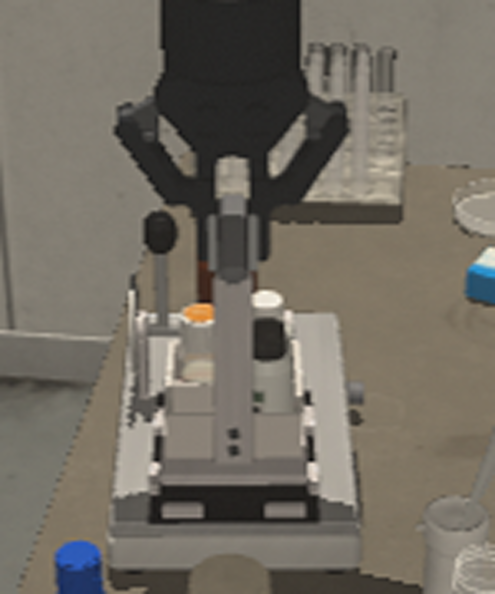

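The carrier has come free of its seat, level, with a 5.5 N load. Its foot edge is at crop (232,465), the lever (160,235) is upright, and the bottles are in place. I'll lift the remaining 8 cm.

Request:
step_arm([
  {"offset": [0,0,-0.2],"rot": [0,0,0],"gripper": 1},
  {"offset": [0,0,-0.6],"rot": [0,0,0],"gripper": 1},
  {"offset": [0,0,-1.3],"rot": [0,0,0],"gripper": 1},
  {"offset": [0,0,-2.2],"rot": [0,0,0],"gripper": 1},
  {"offset": [0,0,-3.2],"rot": [0,0,0],"gripper": 1},
  {"offset": [0,0,-4.2],"rot": [0,0,0],"gripper": 1},
  {"offset": [0,0,-5.2],"rot": [0,0,0],"gripper": 1},
  {"offset": [0,0,-6.2],"rot": [0,0,0],"gripper": 1},
  {"offset": [0,0,-7.0],"rot": [0,0,0],"gripper": 1},
  {"offset": [0,0,-7.6],"rot": [0,0,0],"gripper": 1},
  {"offset": [0,0,-7.9],"rot": [0,0,0],"gripper": 1},
  {"offset": [0,0,-8],"rot": [0,0,0],"gripper": 1},
])

```text
time_s: 8.25
eef_pos: [463.0, 75.6, 327.1]
ee_rot: [0.0, 0.656, 0.755, 0.0]
force: [-0.6, -0.1, -5.2]
grip_width: 0.178
grip_force: 58.6
```

Request:
step_arm([
  {"offset": [0,0,0],"rot": [0,0,0],"gripper": 1},
  {"offset": [0,0,0],"rot": [0,0,0],"gripper": 1},
  {"offset": [0,0,0],"rot": [0,0,0],"gripper": 1},
  {"offset": [0,0,0],"rot": [0,0,0],"gripper": 1},
  {"offset": [0,0,0],"rot": [0,0,0],"gripper": 1},
  {"offset": [0,0,0],"rot": [0,0,0],"gripper": 1},
  {"offset": [0,0,0],"rot": [0,0,0],"gripper": 1},
  {"offset": [0,0,0],"rot": [0,0,0],"gripper": 1},
  {"offset": [0,0,0],"rot": [0,0,0],"gripper": 1},
  {"offset": [0,0,0],"rot": [0,0,0],"gripper": 1},
  {"offset": [0,0,0],"rot": [0,0,0],"gripper": 1},
  {"offset": [0,0,0],"rot": [0,0,0],"gripper": 1},
])

```text
time_s: 9.45
eef_pos: [463.0, 75.7, 326.9]
ee_rot: [-0.0, 0.656, 0.755, 0.0]
force: [-0.8, 0.4, -5.3]
grip_width: 0.177
grip_force: 58.6
```

Request:
step_arm([
  {"offset": [0,0,0],"rot": [0,0,0],"gripper": 1},
  {"offset": [0,0,0],"rot": [0,0,0],"gripper": 1},
  {"offset": [0,0,0],"rot": [0,0,0],"gripper": 1},
  {"offset": [0,0,0],"rot": [0,0,0],"gripper": 1},
  {"offset": [0,0,0],"rot": [0,0,0],"gripper": 1},
  {"offset": [0,0,0],"rot": [0,0,0],"gripper": 1},
  {"offset": [0,0,0],"rot": [0,0,0],"gripper": 1},
  {"offset": [0,0,0],"rot": [0,0,0],"gripper": 1},
  {"offset": [0,0,0],"rot": [0,0,0],"gripper": 1},
  {"offset": [0,0,0],"rot": [0,0,0],"gripper": 1},
  {"offset": [0,0,0],"rot": [0,0,0],"gripper": 1},
  {"offset": [0,0,0],"rot": [0,0,0],"gripper": 1},
])

```text
time_s: 10.65
eef_pos: [463.0, 75.7, 326.9]
ee_rot: [-0.0, 0.656, 0.755, -0.0]
force: [-0.1, 0.0, -5.5]
grip_width: 0.175
grip_force: 58.6
```

```bash
python3 - <<'E'
from h import *
go(0.8,70.5,326)
s=grab('side','side6')
cv2.imwrite('pics/crop6.png',cv2.resize(s['color'][100:310,220:370,::-1],None,fx=2.8,fy=2.8,interpolation=2))
E
```

```text
t 10.65 target 463.0 75.3 326 off [-0.04 -0.01  0.09] rot [-0.   -0.   -0.03] F [-0.1  0.  -5.5] now [[  0.9  70.9 326.9]] grip 0.17453315263493602 58.61743211746216
```

View pics/crop6.png

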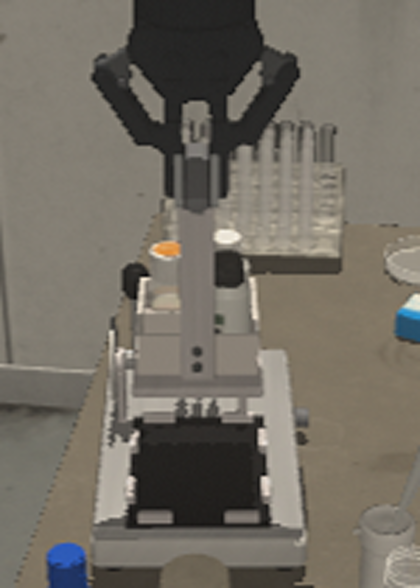

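The carrier hangs level about 10 cm up with all three bottles in. The lever knob is at full-image (268,200), where it was left, but its gap to the foot is only a few mm. I'll shift 1 cm away along the shaker's +y for margin and hold again.

Request:
step_arm([
  {"offset": [0.1,0,0],"rot": [0,0,0],"gripper": 1},
  {"offset": [0.25,0,0],"rot": [0,0,0],"gripper": 1},
  {"offset": [0.4,0,0],"rot": [0,0,0],"gripper": 1},
  {"offset": [0.55,0,0],"rot": [0,0,0],"gripper": 1},
  {"offset": [0.7,0,0],"rot": [0,0,0],"gripper": 1},
  {"offset": [0.85,0,0],"rot": [0,0,0],"gripper": 1},
  {"offset": [0.95,0,0],"rot": [0,0,0],"gripper": 1},
  {"offset": [1,0,0],"rot": [0,0,0],"gripper": 1},
  {"offset": [1,0,0],"rot": [0,0,0],"gripper": 1},
  {"offset": [1,0,0],"rot": [0,0,0],"gripper": 1},
  {"offset": [1,0,0],"rot": [0,0,0],"gripper": 1},
  {"offset": [1,0,0],"rot": [0,0,0],"gripper": 1},
])

```text
time_s: 11.9
eef_pos: [461.6, 85.5, 326.9]
ee_rot: [-0.0, 0.656, 0.755, -0.0]
force: [0.1, 0.1, -5.7]
grip_width: 0.175
grip_force: 58.6
```

Request:
step_arm([
  {"offset": [0,0,0],"rot": [0,0,0],"gripper": 1},
  {"offset": [0,0,0],"rot": [0,0,0],"gripper": 1},
  {"offset": [0,0,0],"rot": [0,0,0],"gripper": 1},
  {"offset": [0,0,0],"rot": [0,0,0],"gripper": 1},
  {"offset": [0,0,0],"rot": [0,0,0],"gripper": 1},
  {"offset": [0,0,0],"rot": [0,0,0],"gripper": 1},
  {"offset": [0,0,0],"rot": [0,0,0],"gripper": 1},
  {"offset": [0,0,0],"rot": [0,0,0],"gripper": 1},
  {"offset": [0,0,0],"rot": [0,0,0],"gripper": 1},
  {"offset": [0,0,0],"rot": [0,0,0],"gripper": 1},
  {"offset": [0,0,0],"rot": [0,0,0],"gripper": 1},
  {"offset": [0,0,0],"rot": [0,0,0],"gripper": 1},
])

```text
time_s: 13.1
eef_pos: [461.6, 85.6, 326.9]
ee_rot: [0.0, 0.656, 0.755, 0.0]
force: [0.5, 0.1, -5.7]
grip_width: 0.175
grip_force: 58.6
```

Request:
step_arm([
  {"offset": [0,0,0],"rot": [0,0,0],"gripper": 1},
  {"offset": [0,0,0],"rot": [0,0,0],"gripper": 1},
  {"offset": [0,0,0],"rot": [0,0,0],"gripper": 1},
  {"offset": [0,0,0],"rot": [0,0,0],"gripper": 1},
  {"offset": [0,0,0],"rot": [0,0,0],"gripper": 1},
  {"offset": [0,0,0],"rot": [0,0,0],"gripper": 1},
  {"offset": [0,0,0],"rot": [0,0,0],"gripper": 1},
  {"offset": [0,0,0],"rot": [0,0,0],"gripper": 1},
  {"offset": [0,0,0],"rot": [0,0,0],"gripper": 1},
  {"offset": [0,0,0],"rot": [0,0,0],"gripper": 1},
  {"offset": [0,0,0],"rot": [0,0,0],"gripper": 1},
  {"offset": [0,0,0],"rot": [0,0,0],"gripper": 1},
])

```text
time_s: 14.3
eef_pos: [461.6, 85.6, 326.9]
ee_rot: [0.0, 0.656, 0.755, 0.0]
force: [-1.0, -0.1, -5.4]
grip_width: 0.17
grip_force: 58.6
```

```bash
python3 - <<'E'
from h import *
go(0.8,80.5,326)
s=grab('side','side7'); print(knobpix(s,(258,275,190,210)))
print(finish_job())
E
```

```text
t 14.3 target 461.5 85.2 326 off [-0.03 -0.01  0.09] rot [ 0.    0.   -0.03] F [-1.  -0.1 -5.4] now [[  0.9  80.8 326.9]] grip 0.1701790134556957 58.620232343673706
(array([267.33333333, 199.44      ]), array([ 6,  4,  9, 13, 75], dtype=int32))
the job is handed in; nothing more can be done
None
```

The job is handed in at 14.3 s: the lever stands upright and the loaded carrier is held level and steady about 10 cm above its seat, shifted about 1 cm along +y to clear the lever knob; no verdict was returned.

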